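Set out trinket boxes against the approved samples

TASK

Set the four silver trinket boxes out for inspection in the same order as the approved samples: move each from the incoming tray into the pocket of the sample tray directly in front of the sample of its own shape, standing flat and upright on the pocket's floor and turned the same way as the sample. Set them down without dropping them, since the plating dents, and do not bump the samples.

Things in the scene. Friction and masses are not known exactly. Their poses are not given: they have to be found in the camera images.
- round_box: loose trinket box, plain silvery metal, round, 46 across. Upright sides, 34 high, lid stepped in; about 0.14 kg, one rigid piece. Origin: centre of its underside, z up. Stands in a front pocket of the incoming tray, in any order, turned up to 30 degrees from the tray.
- square_box: loose trinket box, plain silvery metal, square, 44 x 44, sides along x and y. Upright sides, 34 high, lid stepped in; about 0.14 kg, one rigid piece. Origin: centre of its underside, z up. Stands in a front pocket of the incoming tray, in any order, turned up to 30 degrees from the tray.
- heart_box: loose trinket box, plain silvery metal, heart, 51 wide (y), 47 long (x), tip at -x, two lobes (radius 15) at +x; pinch it along y across the lobes, 8 to +x of the origin, its widest line. Upright sides, 34 high, lid stepped in; about 0.14 kg, one rigid piece. Origin: centre of its underside, z up. Stands in a front pocket of the incoming tray, in any order, turned up to 30 degrees from the tray.
- oblong_box: loose trinket box, plain silvery metal, oblong, round ends, 26 wide (x), 54 long (y); pinch along x. Upright sides, 34 high, lid stepped in; about 0.14 kg, one rigid piece. Origin: centre of its underside, z up. Stands in a front pocket of the incoming tray, in any order, turned up to 30 degrees from the tray.
- round_sample: approved sample of the round box: same shape and size, fixed on a black 60 x 60 x 6 plinth on the sample tray's back ledge; the samples are in any order. Origin: centre of the plinth's underside; axes as the matching box's, +x to the tray's back; top 40 above. Its pocket is directly in front: floor centre 80 to -x of this origin and 10 below it.
- square_sample: approved sample of the square box: same shape and size, fixed on a black 60 x 60 x 6 plinth on the sample tray's back ledge; the samples are in any order. Origin: centre of the plinth's underside; axes as the matching box's, +x to the tray's back; top 40 above. Its pocket is directly in front: floor centre 80 to -x of this origin and 10 below it.
- heart_sample: approved sample of the heart box: same shape and size, fixed on a black 60 x 60 x 6 plinth on the sample tray's back ledge; the samples are in any order. Origin: centre of the plinth's underside; axes as the matching box's, +x to the tray's back; top 40 above. Its pocket is directly in front: floor centre 80 to -x of this origin and 10 below it.
- oblong_sample: approved sample of the oblong box: same shape and size, fixed on a black 60 x 60 x 6 plinth on the sample tray's back ledge; the samples are in any order. Origin: centre of the plinth's underside; axes as the matching box's, +x to the tray's back; top 40 above. Its pocket is directly in front: floor centre 80 to -x of this origin and 10 below it.
- in_tray: incoming tray: cream foam, blue border 18 high, 168 (x) by 328 (y), fixed. Origin: centre of underside, +x to its back. Pockets 68 x 68, 10 deep, floor 6 and foam top 16 above the bench; front row at x -40, y -120, -40, 40, 120. The four boxes stand in the front row. In the back row (x +40) lie three 24 mm heart pendants and a pen, not part of the job.
- sample_tray: sample tray: cream foam, blue border 18 high, 168 (x) by 328 (y), fixed. Origin: centre of underside, +x to its back. Pockets 68 x 68, 10 deep, floor 6 and foam top 16 above the bench; front row at x -40, y -120, -40, 40, 120. The front pockets are empty at the start. Behind them a foam ledge 16 above the bench carries the four samples at x +40.
Things that resemble listed ones, but are neither listed nor needed, are in the scene too. Leave any purple look-alike of the square_box alone. Leave any yellow look-alike of the heart_box alone.

How it is judged:
By the outcome, as a careful person would: the job done as asked, in the order asked, and still so for the second after the job is handed in, with the robot touching nothing.
It also fails if it takes over 104 s, if anything falls off the work surface, if the arm or the gripper's body presses on something with over 40 N, if the wrist force passes 120 N, or if a joint passes its speed limit or range.

ROBOT

A 6-joint arm with a two-finger parallel gripper is mounted at the origin on the work surface. World frame = base frame: x ahead of the robot, y to its left, z up, the work surface at z = 0. Lengths are in m, angles in degrees, forces in N, time in s.
With the tool pointing down it reaches from about 0.4 to 0.825 m from the base axis. Payload 7 kg.
Tool frame: the origin (TCP) lies on the mounting face of the last link; the fingertips stand 178 mm ahead of it and the grasp point (between the pads) lies 159 mm ahead of it; z points along the fingers, y is the direction in which the jaws open and shut (so a half turn about z gives the same grasp; the last joint's range is limited). The gripper opens to 88 mm and grips with 3 to 60 N. Pads are 19 mm wide; open, the fingers measure 130 mm over their backs; the gripper's body (78 mm by 193 mm) begins 47 mm behind the grasp point.
Start: joints at [16.507, 20.546, 0.682, 0, -70.136, -16.507], TCP at [0.675, -0, 0.405] pointing down, gripper open.
Joint ranges: [-176.03, 176.03], [-82.01, 121.73], [-58.28, 71.71], [-173.87, 95.51], [-174.79, -0.11], [-173.66, 173.66]. Speed limits (degrees/s): [136.94, 136.94, 172.46, 180, 180, 180].

INTERFACE

Orientations are given as [roll, pitch, yaw] about the fixed x, y, z axes, in that order (R = Rz(yaw) Ry(pitch) Rx(roll)).
In Python, from plant import r gives the robot as it stands. The module is installed in compiled form; this text tells all that it offers.
- The arm moves only by the tool carry_out, never from a script. Its argument "plan" is a list of rows, each a list of 3 entries, a list of its own where there are three numbers: the shift along the tool's x, y, z in m, then the turn, a rotation vector about the tool's x, y, z in degrees, then the closure in counts, from 0 (fully open) to 255 (shut). In form: [[[x, y, z], [ax, ay, az], hand], ...]. A call has 1 to 12 rows; each row shifts and turns the commanded pose from where the row before left it, along the tool's axes as they then stand; what a row does not reach is not made up. A row lasts 1/12 s, in which the tool goes at most 41.7 mm and 7.16 degrees, less where a joint would pass 70% of its speed; a pose out of reach is approached as far as the arm can. A call is refused whole if a number of a shift passes 0.0417 or a number of a turn 7.16, either way. A call with a gripper value outside its range is refused whole. The fingers move at their own pace and stop on an object; "grip_force" is the grip in N (left out, the last holds). Time passes only in rows, so rows that do not move let the fingers close. It gives the time, the measured TCP pose, the force and the opening at its end, in the units of the state.
- r.get_state(): the state, without advancing time (a new reading comes with each control period).
- r.capture(name): name is "scene" or "side" or "wrist"; returns the picture (384x512x3 uint8, red, green, blue); there is no depth.
- r.get_calibration(name): a dict with "K" (3x3 intrinsics, pixels), "D" ([k1, k2, p1, p2, k3] as OpenCV has them; the pictures are not rectified), "rvec" (rotation vector, rad) and "tvec" (3), from world to camera coordinates, as OpenCV has them. Camera axes: x right, y down, z forward; pixel columns grow to the right and rows downward; lengths in m; the calibration is good to about 2 mm. A picture is of the moment at which its call begins: read the wrist's pose just before it. get_calibration takes no time and is no camera call; for the wrist camera it gives the pose at the moment of the call.
- r.close_job(): hands the job in, once; it reports no verdict.
The state is a dict: "time_s": time; "joints": joint angles; "qd": joint speeds; "joint_torque": joint torques, N m; "tcp_pos": TCP position; "eef_rot": TCP orientation; "contact_force": force on the tool from outside, world axes, zero at the start; "moment": the same for the moment, N m; "gripper_width": finger opening in m.
Only numpy, scipy, OpenCV 4.12 (cv2) and the standard library are available. Lean on these libraries where they do the work, as an engineer would, in place of code of your own. Each camera call takes 0.05 s, during which the arm holds its last target. There are 200 camera calls.

## Working session

There is one attempt and no reset: what is moved stays moved. The work goes in short steps, Python scripts to look and compute and a tool call to move; the robot and the scene stay as the last step left them, time stands still between calls to the robot, and variables do not carry over. Pictures are saved under pics/ and viewed, about 12 in all and at most 16, crops included, and the job is handed in when it is done.

Besides the shell and the picture viewer there is one more tool, called after "Emit:" by a JSON object that holds its "name" and its "arguments", one argument or row to a line. carry_out: Moves the arm, as the interface text tells. Its arguments: {"type":"object","properties":{"plan":{"type":"array","items":{"type":"array"}},"grip_force":{"type":"number"}},"required":["plan"]}

```bash
mkdir -p pics
cat > h.py <<'E'
import numpy as np, cv2
from plant import r
def snap(cam,name):
    im=r.capture(cam); cv2.imwrite('pics/'+name,im[:,:,::-1]); return im
def cal(c):
    k=r.get_calibration(c); return [np.array(k[x],float) for x in('K','D','rvec','tvec')]
def toworld(c,uv,z,k=None):
    K,D,rv,tv=k or cal(c); R=cv2.Rodrigues(rv)[0]
    p=cv2.undistortPoints(np.array(uv,float).reshape(-1,1,2),K,D).reshape(-1,2)
    d=np.c_[p,np.ones(len(p))]@R; C=-R.T@tv.ravel()
    s=(np.broadcast_to(z,len(p))-C[2])/d[:,2]; return C+d*s[:,None]
def topix(c,P,k=None):
    K,D,rv,tv=k or cal(c); return cv2.projectPoints(np.array(P,float).reshape(-1,3),rv,tv,K,D)[0].reshape(-1,2)
E
python3 - <<'E'
from h import *
a=snap('scene','s0.png');b=snap('side','d0.png');c=snap('wrist','w0.png')
print(r.get_state())
for n in('scene','side','wrist'):
    K,D,rv,tv=cal(n);R=cv2.Rodrigues(rv)[0];print(n,K[0,0],-R.T@tv.ravel(),R[2])
E
```

```text
{'time_s': 0.15, 'joints': array([ 1.65048951e+01,  2.05823588e+01,  6.45784191e-01, -1.40670805e-02,
       -7.01357612e+01, -1.65078889e+01]), 'qd': array([ 0.00330311, -0.10758375,  0.11419639,  0.04737396, -0.01867758,
       -0.01535057]), 'joint_torque': array([ 1.39394037e-04, -5.83274567e+01,  2.93289685e+01,  7.00122759e+00,
        8.75052094e-03, -9.76538854e-05]), 'tcp_pos': array([ 6.74858453e-01, -2.96084848e-05,  4.03935265e-01]), 'eef_rot': array([ 1.79926888e+02, -7.87521700e-03, -9.00077771e+01]), 'contact_force': array([-1.33156033, -1.2372104 ,  0.77612349]), 'moment': array([-0.02247324,  0.01577906,  0.00858616]), 'gripper_width': 0.08749892787626025}
scene 346.7843447150668 [0.94497769 0.38106283 0.83322111] [-0.46676844 -0.40541898 -0.7859788 ]
side 453.1387669831318 [ 0.16926907 -0.87559497  0.6557626 ] [ 0.28279747  0.77817529 -0.56077518]
wrist 281.5253662767312 [ 0.67485904 -0.07835582  0.38473715] [-0.00150957  0.28952496 -0.95716927]
```

View pics/s0.png

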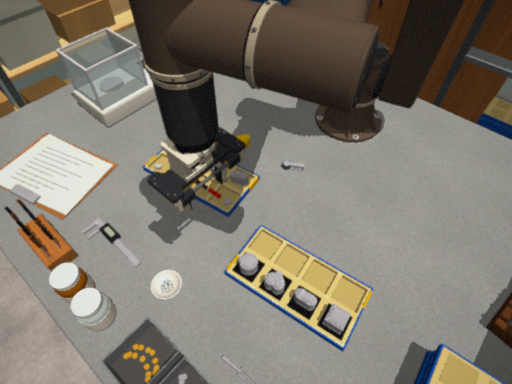

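View pics/w0.png

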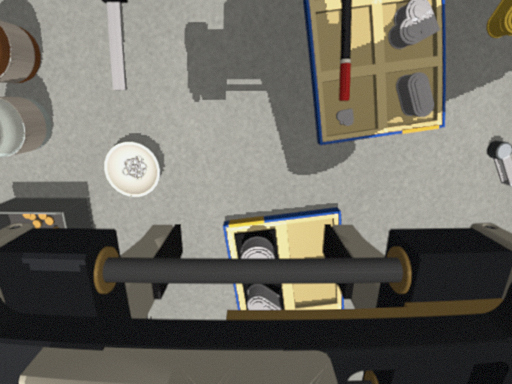

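The scene picture shows the sample tray around (300,285) with four samples, and the incoming tray partly under the arm at (210,180). The wrist picture shows the incoming tray at the top right, and the sample tray half hidden by the gripper.

View pics/d0.png

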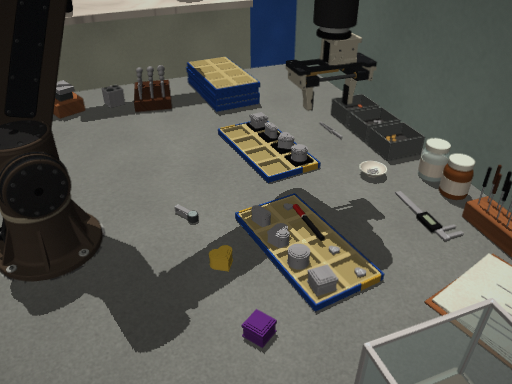

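Run:
```python
from h import *
print('samp', toworld('scene',[(262,229),(372,291),(347,344),(228,270)],.018).round(4))
print('in wrist',toworld('wrist',[(319,143),(445,125)],.018).round(4))
print('samp wrist',toworld('wrist',[(225,221),(339,208)],.018).round(4))
K,D,rv,tv=cal('wrist');print(cv2.Rodrigues(rv)[0].round(3))
```

```text
samp [[0.5591 0.074  0.018 ]
 [0.5146 0.3876 0.018 ]
 [0.6585 0.4071 0.018 ]
 [0.7066 0.0879 0.018 ]]
in wrist [[ 0.5873 -0.0322  0.018 ]
 [ 0.4202 -0.0578  0.018 ]]
samp wrist [[0.7126 0.0772 0.018 ]
 [0.553  0.0579 0.018 ]]
[[-1.    -0.     0.002]
 [ 0.     0.957  0.29 ]
 [-0.002  0.29  -0.957]]
```

The side picture shows the incoming tray's front row, from far to near: oblong (262,213), heart (282,235), round (298,255), square (322,280). The purple and yellow decoys are off the trays. Next I move the wrist camera over the incoming tray.

Emit:
{"name": "carry_out", "arguments": {
  "plan": [
    [[0.0325,0.014,0],[0,0,0],0],
    [[0.0325,0.014,0],[0,0,0],0],
    [[0.0325,0.014,0],[0,0,0],0],
    [[0.0325,0.014,0],[0,0,0],0],
    [[0,0,0],[0,0,0],0],
    [[0,0,0],[0,0,0],0],
    [[0,0,0],[0,0,0],0]
  ]
}}

```text
time_s: 0.73
tcp_pos: [0.6189, -0.1302, 0.4046]
eef_rot: [-180.0, 0.0, -90.0]
contact_force: [0.4, 0.7, -0.5]
gripper_width: 0.0878
```

Run:
```python
from h import *
import pickle
k=cal('wrist');b=snap('wrist','w1.png');pickle.dump(k,open('k1.pkl','wb'))
cv2.imwrite('pics/w1c.png',cv2.resize(b[:240,180:512,::-1],None,fx=2.4,fy=2.4,interpolation=3))
a=snap('scene','s1.png')
cv2.imwrite('pics/s1c.png',cv2.resize(a[220:350,220:380,::-1],None,fx=4.5,fy=4.5,interpolation=3))
print(r.get_state()['tcp_pos'])
```

```text
[ 0.61935642 -0.12932822  0.40444764]
```

View pics/w1c.png

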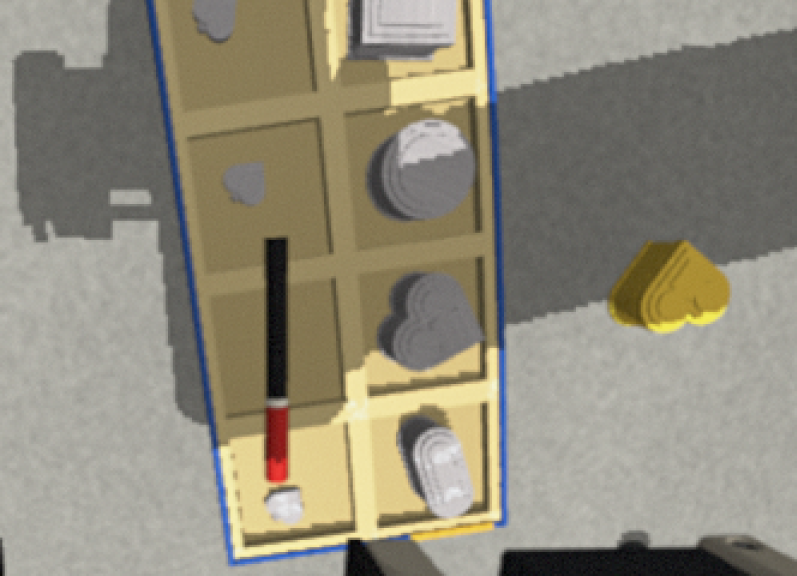

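View pics/s1c.png

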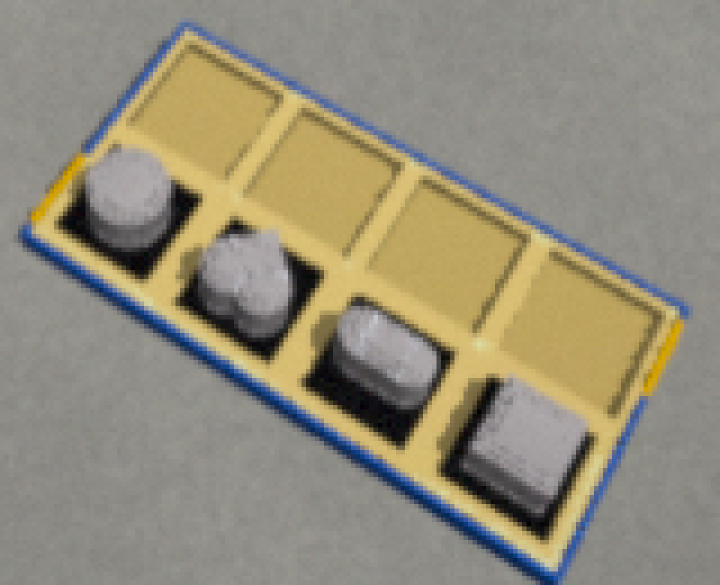

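Increasing y, the sample order is round, heart, oblong, square. The incoming order is square, round, heart, oblong. Next I fit the tray poses and overlay the box models on the wrist crop.

```bash
cat >> h.py <<'E'
from scipy.optimize import least_squares
def T2(p,q):
    c,s=np.cos(np.radians(p[2])),np.sin(np.radians(p[2])); q=np.atleast_2d(q).astype(float)
    return np.c_[p[0]+c*q[:,0]-s*q[:,1],p[1]+s*q[:,0]+c*q[:,1]]
def outline(n,s=1.0):
    t=np.radians(np.arange(0,360,6))
    if n=='round': o=.023*np.c_[np.cos(t),np.sin(t)]
    if n=='square': o=.022*np.array([(1,1),(-1,1),(-1,-1),(1,-1)])
    if n=='oblong': o=np.c_[.013*np.cos(t),.013*np.sin(t)+.014*np.sign(np.sin(t)+1e-9)]
    if n=='heart':
        c=np.array([(.008+.015*np.cos(a),sg*.0105+.015*np.sin(a)) for sg in(1,-1) for a in t]+[(-.024,0)])
        o=cv2.convexHull(c.astype(np.float32)).reshape(-1,2)
    return o*s
def draw(img,cam,n,pose,z0,k,off,f):
    for z,col in((z0,(255,0,255)),(z0+.026,(0,255,0))):
        o=T2(pose,outline(n)); q=(topix(cam,np.c_[o,np.full(len(o),z)],k)-off+.5)*f-.5
        cv2.polylines(img,[q.round().astype(np.int32)],True,col,1)
E
cat > fit.py <<'E'
from h import *
import pickle
k1=pickle.load(open('k1.pkl','rb')); f=2.4
cr=lambda P:np.array(P)/f+(180,0)
near=toworld('wrist',cr([(232,563),(505,524)]),.018,k1)[:,:2]
L=toworld('wrist',cr([(152,10),(192,300)]),.018,k1)[:,:2]; Rr=toworld('wrist',cr([(489,10),(500,300)]),.018,k1)[:,:2]
def inv(p,q):
    c,s=np.cos(np.radians(p[2])),np.sin(np.radians(p[2])); d=q-p[:2]; return np.c_[c*d[:,0]+s*d[:,1],-s*d[:,0]+c*d[:,1]]
def res(p):
    a=inv(p,near)-[(.084,.164),(-.084,.164)]
    return np.r_[a.ravel(),inv(p,L)[:,0]-.084,inv(p,Rr)[:,0]+.084]
S=least_squares(res,[.5,-.2,5]); pin=S.x; print('in',pin.round(4),(S.fun*1e3).round(1))
ks=cal('scene')
c=toworld('scene',np.array([(185,25),(688,313),(560,582),(28,235)])/4.5+220,.018,ks)[:,:2]
S=least_squares(lambda p:(T2(p,[(-.084,-.164),(-.084,.164),(.084,.164),(.084,-.164)])-c).ravel(),[.6,.2,10]);ps=S.x
print('samp',ps.round(4),(S.fun*1e3).round(1))
E
python3 - <<'E'
from fit import *
for n,y in(('square',-.12),('round',-.04),('heart',.04),('oblong',.12)): print(n,T2(pin,(-.04,y)).round(4))
for n,y in(('round',-.12),('heart',-.04),('oblong',.04),('square',.12)): print('pocket',n,T2(ps,(-.04,y)).round(4))
# manual lid-top features, z .040
g=lambda P,z=.04:toworld('wrist',cr(P),z,k1).round(4)
print('round',g([(437,163)])); print('obl ends',g([(430,442),(456,500)],.04)); print('heart tip/notch',g([(482,330),(402,312)],.032))
print('sq bottom edge',g([(362,50),(455,40)],.032))
E
```

```text
in [ 0.5279 -0.2057  8.7012] [-2.3 -0.3  1.2  0.3 -1.9 -0.8  1.6  2.3]
samp [0.612  0.2375 7.5897] [-2.  -1.2 -2.9  1.5  1.9  2.3  3.1 -2.7]
square [[ 0.5065 -0.3304]]
round [[ 0.4944 -0.2513]]
heart [[ 0.4823 -0.1722]]
oblong [[ 0.4702 -0.0931]]
pocket round [[0.5882 0.1132]]
pocket heart [[0.5776 0.1925]]
pocket oblong [[0.567  0.2718]]
pocket square [[0.5565 0.3511]]
round [[ 0.4917 -0.2522  0.04  ]]
obl ends [[ 0.4814 -0.1126  0.04  ]
 [ 0.463  -0.0795  0.04  ]]
heart tip/notch [[ 0.4567 -0.1715  0.032 ]
 [ 0.5003 -0.1803  0.032 ]]
sq bottom edge [[ 0.5292 -0.3035  0.032 ]
 [ 0.4846 -0.3092  0.032 ]]
```

Run:
```python
from fit import *
b=cv2.imread('pics/w1.png');im=cv2.resize(b[:240,180:512],None,fx=2.4,fy=2.4,interpolation=3)
for n,p in dict(oblong=(.4722,-.096,29),heart=(.4805,-.176,-11.4),round=(.4917,-.2522,0),square=(.510,-.328,7.3)).items():
    draw(im,'wrist',n,p,.006,k1,(180,0),2.4)
cv2.imwrite('pics/o1.png',im[:,250:560])
# same for side
c=cv2.imread('pics/d0.png')
off=(230,190);c=cv2.resize(c[190:310,230:390],None,fx=5,fy=5,interpolation=3);k=cal('side')
for n,p in dict(oblong=(.4722,-.096,29),heart=(.4805,-.176,-11.4),round=(.4917,-.2522,0),square=(.510,-.328,7.3)).items():
    draw(c,'side',n,p,.006,k,off,5)
h=np.zeros((600,310,3),np.uint8);h[:576]=im[:,250:560]
cv2.imwrite('pics/o1.png',np.hstack([h,c[:,:490]]))
```

```text
in [ 0.5279 -0.2057  8.7012] [-2.3 -0.3  1.2  0.3 -1.9 -0.8  1.6  2.3]
samp [0.612  0.2375 7.5897] [-2.  -1.2 -2.9  1.5  1.9  2.3  3.1 -2.7]
```

View pics/o1.png

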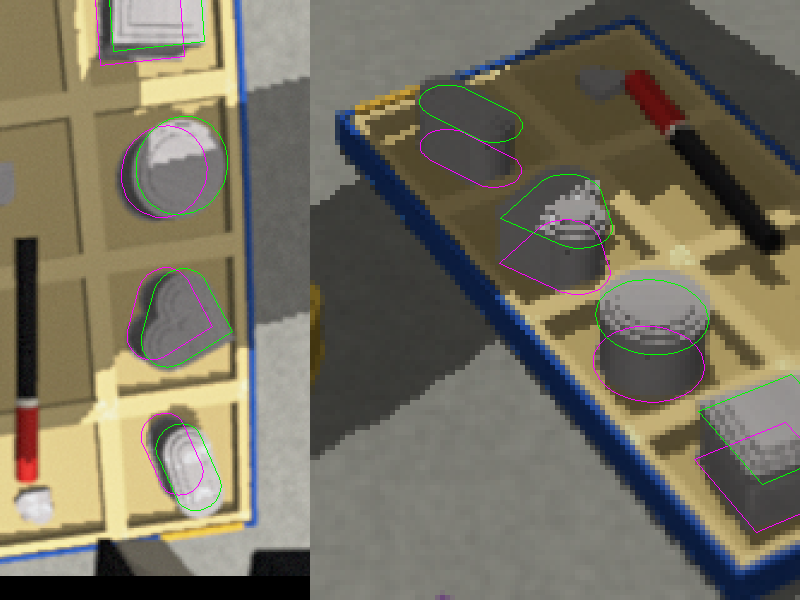

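The overlays agree to 1–2 mm in both views. Plan:

1. Round, pinched along x and placed with the jaws along y.
2. Heart.
3. Oblong.
4. Square.

First I hover above the round box.

Emit:
{"name": "carry_out", "arguments": {
  "plan": [
    [[0.0243,0.0255,0.02],[0,0,0],75],
    [[0.0243,0.0255,0.02],[0,0,0],75],
    [[0.0243,0.0255,0.02],[0,0,0],75],
    [[0.0243,0.0255,0.02],[0,0,0],75],
    [[0.0243,0.0255,0.02],[0,0,0],75],
    [[0,0,0.035],[0,0,0],75],
    [[0,0,0],[0,0,0],75],
    [[0,0,0],[0,0,0],75]
  ],
  "grip_force": 20
}}

```text
time_s: 1.5
tcp_pos: [0.4917, -0.2511, 0.2688]
eef_rot: [179.8, 0.0, -90.0]
contact_force: [0.4, -0.5, 0.2]
gripper_width: 0.0617
```

```bash
cat >> h.py <<'E'
def go(x,y,z,psi):
    s=r.get_state();p=s['tcp_pos'];yaw=s['eef_rot'][2];a=np.radians(yaw)
    d=np.array([x,y,z])-p; X=np.array([np.cos(a),np.sin(a)]);Y=np.array([np.sin(a),-np.cos(a)])
    print('t',s['time_s'],'pos',p.round(4),'rot',s['eef_rot'].round(1),'w',round(s['gripper_width'],4),'F',s['contact_force'].round(1))
    print('tool shift',round(X@d[:2],4),round(Y@d[:2],4),round(-d[2],4),'az',round(-((psi-yaw+180)%360-180),2))
E
python3 - <<'E'
from h import *
go(.4915,-.2515,.199,-90)
b=snap('wrist','w2.png');c=snap('side','d2.png')
c=cv2.resize(c[170:310,230:390],None,fx=2.75,fy=2.75,interpolation=3)[:384,:,::-1]
cv2.imwrite('pics/m2.png',np.hstack([b[:384,220:512,::-1],c]))
E
```

```text
t 1.5 pos [ 0.4917 -0.2511  0.2688] rot [179.8   0.  -90. ] w 0.0617 F [ 0.4 -0.5  0.2]
tool shift 0.0004 0.0002 0.0698 az 0.04
```

View pics/m2.png

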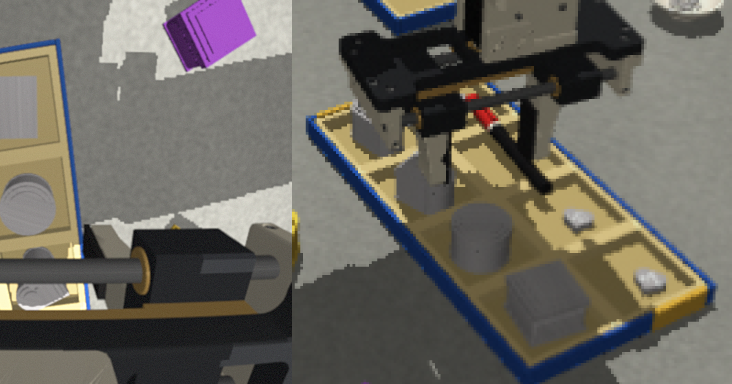

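Run:
```python
from h import *
im=cv2.imread('pics/w2.png');k=cal('wrist')
P=dict(heart=(.480,-.175,-11),round=(.4915,-.2515,0),square=(.510,-.328,7.3))
o=cv2.resize(im[50:330,180:340],None,fx=2.1,fy=2.1,interpolation=3)
for n in P: draw(o,'wrist',n,P[n],.006,k,(180,50),2.1)
cv2.imwrite('pics/o2.png',o)
```

```text
(no output)
```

View pics/o2.png

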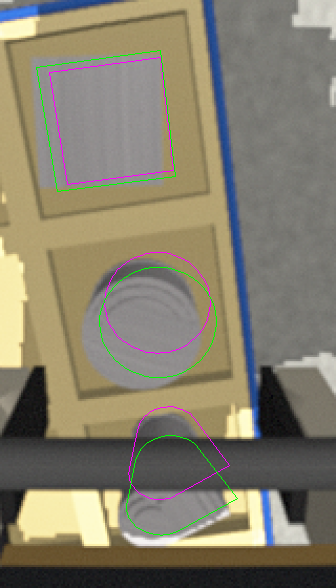

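Seen from close, the round box sits about 3–4 mm further to +x and 2 mm to +y than estimated. I correct for that, descend with wider jaws and grip.

Emit:
{"name": "carry_out", "arguments": {
  "plan": [
    [[-0.002,-0.0035,0.005],[0,0,0],52],
    [[0,0,0.03],[0,0,0],52],
    [[0,0,0.025],[0,0,0],52],
    [[0,0,0.009],[0,0,0],52],
    [[0,0,0],[0,0,0],52],
    [[0,0,0],[0,0,0],150],
    [[0,0,0],[0,0,0],150],
    [[0,0,0],[0,0,0],150],
    [[0,0,0],[0,0,0],150],
    [[0,0,0],[0,0,0],150]
  ],
  "grip_force": 20
}}

```text
time_s: 2.43
tcp_pos: [0.4953, -0.2496, 0.2018]
eef_rot: [-179.9, -0.0, -90.0]
contact_force: [-0.4, 1.6, 4.5]
gripper_width: 0.0455
```

Run:
```python
from h import *
go(.495,-.249,.2,-90)
b=snap('side','d3.png')
cv2.imwrite('pics/d3c.png',cv2.resize(b[170:310,200:390,::-1],None,fx=4,fy=4,interpolation=3))
```

```text
t 2.4333 pos [ 0.4953 -0.2496  0.2018] rot [-179.9   -0.   -90. ] w 0.0455 F [-0.4  1.6  4.5]
tool shift -0.0006 0.0003 0.0018 az 0.01
```

View pics/d3c.png

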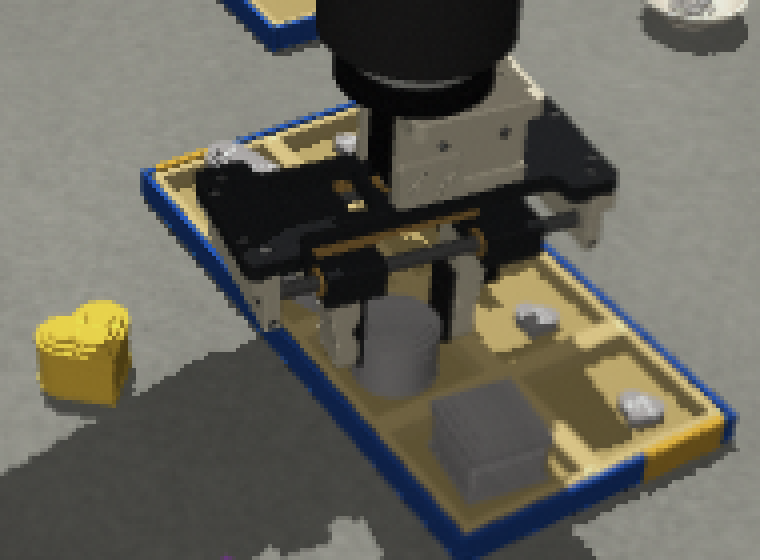

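Gripped at 45.5 mm, which matches the 46 mm box, so I lift it and carry it over.

Emit:
{"name": "carry_out", "arguments": {
  "plan": [
    [[0,0,-0.02],[0,0,0],150],
    [[0,0,-0.038],[0,0,0],150],
    [[0,0,-0.04],[0,0,0],150],
    [[-0.0403,-0.0103,0],[0,0,0],150],
    [[-0.0403,-0.0103,0],[0,0,0],150],
    [[-0.0403,-0.0103,0],[0,0,0],150],
    [[-0.0403,-0.0103,0],[0,0,0],150],
    [[-0.0403,-0.0103,0],[0,0,0],150],
    [[-0.0403,-0.0103,0],[0,0,0],150],
    [[-0.0403,-0.0103,0],[0,0,0],150],
    [[-0.0403,-0.0103,0],[0,0,0],150],
    [[-0.0403,-0.0103,0],[0,0,0],150]
  ]
}}

```text
time_s: 3.48
tcp_pos: [0.5875, 0.1152, 0.2988]
eef_rot: [180.0, 0.0, -90.0]
contact_force: [1.1, -1.1, -1.7]
gripper_width: 0.0456
```

Emit:
{"name": "carry_out", "arguments": {
  "plan": [
    [[0,0,0],[0,0,-7.1],150],
    [[0,0,0],[0,0,-7.1],150],
    [[0,0,0],[0,0,-7.1],150],
    [[0,0,0],[0,0,-7.1],150],
    [[0,0,0],[0,0,-7.1],150],
    [[0,0,0],[0,0,-7.1],150],
    [[0,0,0],[0,0,-7.1],150],
    [[0,0,0],[0,0,-7.1],150],
    [[0,0,0],[0,0,-7.1],150],
    [[0,0,0],[0,0,-7.1],150],
    [[0,0,0],[0,0,-7.1],150],
    [[0,0,0],[0,0,-7.1],150]
  ]
}}

```text
time_s: 4.48
tcp_pos: [0.5874, 0.113, 0.2986]
eef_rot: [180.0, 0.0, -4.5]
contact_force: [-0.4, 0.7, -1.6]
gripper_width: 0.0453
```

Emit:
{"name": "carry_out", "arguments": {
  "plan": [
    [[0,0,0],[0,0,-7],150],
    [[0,0,0],[0,0,-5.4],150],
    [[0,0,0],[0,0,0],150],
    [[0,0,0],[0,0,0],150]
  ]
}}

```text
time_s: 4.82
tcp_pos: [0.5875, 0.1131, 0.2986]
eef_rot: [-180.0, 0.0, 7.4]
contact_force: [0.1, -0.6, -1.0]
gripper_width: 0.0451
```

Run:
```python
from h import *
import pickle
go(.5882,.1132,.202,7.6)
pickle.dump(cal('wrist'),open('k4.pkl','wb'))
w=snap('wrist','w4.png');s=snap('scene','s4.png')
s=cv2.resize(s[215:355,215:385,::-1],None,fx=384/140,fy=384/140,interpolation=3)
cv2.imwrite('pics/m4.png',np.hstack([w[:,:330,::-1],s]))
```

```text
t 4.8167 pos [0.5875 0.1131 0.2986] rot [-180.     0.     7.4] w 0.0451 F [ 0.1 -0.6 -1. ]
tool shift 0.0007 -0.0 0.0966 az -0.19
```

View pics/m4.png

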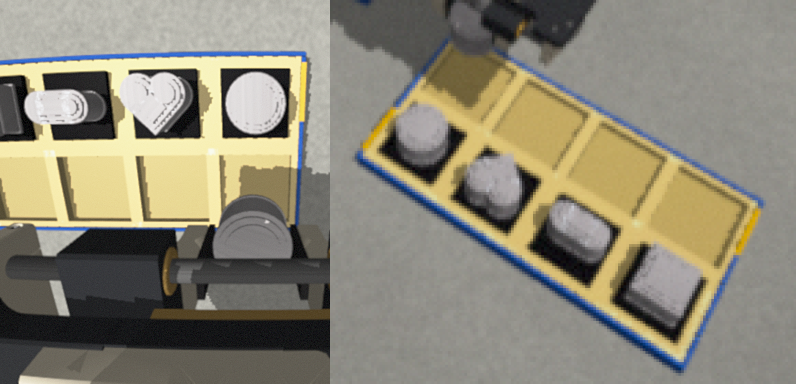

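The wrist picture shows the sample tray well. I enlarge it to refine the tray pose.

Run:
```python
from fit import *
k4=pickle.load(open('k4.pkl','rb'));w=cv2.imread('pics/w4.png')
o=cv2.resize(w[40:240,0:330],None,fx=2.4,fy=2.4,interpolation=3)
def poly(P,z,col):
    q=(topix('wrist',np.c_[T2(ps,P),np.full(len(P),z)],k4)-(0,40)+.5)*2.4-.5
    cv2.polylines(o,[q.round().astype(np.int32)],True,col,1)
poly([(-.084,-.164),(-.084,.164),(.084,.164),(.084,-.164)],.018,(255,0,255))
for y in(-.12,-.04,.04,.12):
    poly([(-.04+a*.034,y+b*.034) for a,b in((1,1),(-1,1),(-1,-1),(1,-1))],.016,(0,200,0))
    poly([(.04+a*.03,y+b*.03) for a,b in((1,1),(-1,1),(-1,-1),(1,-1))],.022,(0,0,255))
cv2.imwrite('pics/o4.png',o)
```

```text
in [ 0.5279 -0.2057  8.7012] [-2.3 -0.3  1.2  0.3 -1.9 -0.8  1.6  2.3]
samp [0.612  0.2375 7.5897] [-2.  -1.2 -2.9  1.5  1.9  2.3  3.1 -2.7]
```

View pics/o4.png

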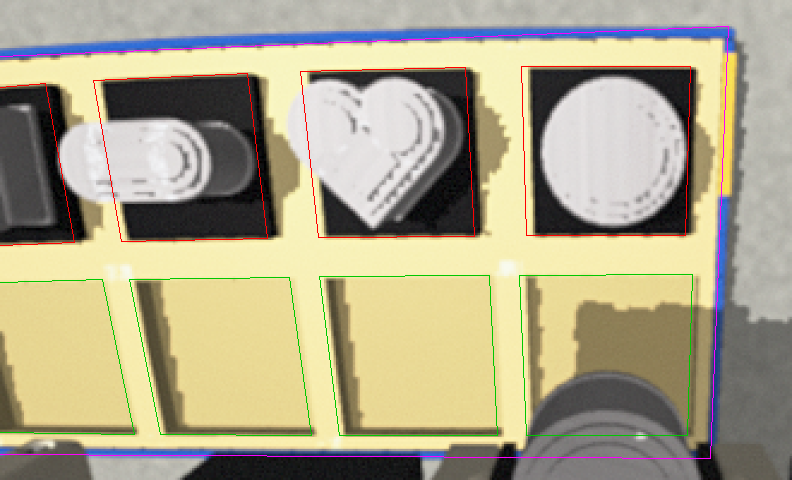

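The overlay is within about 2 mm of the tray in y, so I shift −1.4 mm in y and lower gently.

Emit:
{"name": "carry_out", "arguments": {
  "plan": [
    [[0.0003,0.0015,0.025],[0,0,-0.2],150],
    [[0,0,0.035],[0,0,0],150],
    [[0,0,0.022],[0,0,0],150],
    [[0,0,0.009],[0,0,0],150],
    [[0,0,0.003],[0,0,0],150],
    [[0,0,0.001],[0,0,0],150],
    [[0,0,0],[0,0,0],150]
  ]
}}

```text
time_s: 5.5
tcp_pos: [0.5888, 0.1121, 0.2048]
eef_rot: [-180.0, -0.1, 7.8]
contact_force: [0.9, -0.2, -1.0]
gripper_width: 0.0453
```

Emit:
{"name": "carry_out", "arguments": {
  "plan": [
    [[0,0,0.001],[0,0,0],150],
    [[0,0,0.001],[0,0,0],150],
    [[0,0,0],[0,0,0],150]
  ]
}}

```text
time_s: 5.75
tcp_pos: [0.5884, 0.1119, 0.2025]
eef_rot: [-180.0, -0.1, 7.8]
contact_force: [-0.0, -0.1, -0.7]
gripper_width: 0.0453
```

Emit:
{"name": "carry_out", "arguments": {
  "plan": [
    [[0,0,0.0007],[0,0,0],150],
    [[0,0,0],[0,0,0],150]
  ]
}}

```text
time_s: 5.92
tcp_pos: [0.5884, 0.1118, 0.2018]
eef_rot: [-180.0, -0.1, 7.8]
contact_force: [-1.4, 0.8, 3.4]
gripper_width: 0.0453
```

Emit:
{"name": "carry_out", "arguments": {
  "plan": [
    [[0,0,0.0007],[0,0,0],150],
    [[0,0,0],[0,0,0],150]
  ]
}}

```text
time_s: 6.08
tcp_pos: [0.5884, 0.1119, 0.2018]
eef_rot: [-180.0, -0.1, 7.8]
contact_force: [-4.5, -0.3, 11.4]
gripper_width: 0.0455
```

Contact with the floor felt at z = 0.2018. I release, lift, and move to a viewpoint beside the heart.

Emit:
{"name": "carry_out", "arguments": {
  "plan": [
    [[0,0,-0.0008],[0,0,0],150],
    [[0,0,0],[0,0,0],120],
    [[0,0,0],[0,0,0],85],
    [[0,0,0],[0,0,0],85],
    [[0,0,-0.01],[0,0,0],85],
    [[0,0,-0.025],[0,0,0],85],
    [[0,0,-0.035],[0,0,0],85],
    [[0,0,-0.03],[0,0,0],85],
    [[0,0,0],[0,0,0],85]
  ]
}}

```text
time_s: 6.83
tcp_pos: [0.5901, 0.1124, 0.3084]
eef_rot: [-179.9, -0.6, 7.9]
contact_force: [1.1, 0.3, 0.3]
gripper_width: 0.0585
```

Emit:
{"name": "carry_out", "arguments": {
  "plan": [
    [[-0.0232,0.0329,0],[0,0,0],65],
    [[-0.0232,0.0329,0],[0,0,0],65],
    [[-0.0232,0.0329,0],[0,0,0],65],
    [[-0.0232,0.0329,0],[0,0,0],65],
    [[-0.0232,0.0329,0],[0,0,0],65],
    [[-0.0232,0.0329,0],[0,0,0],65],
    [[-0.0232,0.0329,0],[0,0,0],65],
    [[-0.0232,0.0329,0],[0,0,0],65],
    [[0,0,0],[0,0,6.3],65],
    [[0,0,0],[0,0,6.3],65],
    [[0,0,0],[0,0,6.2],65],
    [[0,0,0],[0,0,0],65]
  ]
}}

```text
time_s: 7.83
tcp_pos: [0.4398, -0.1747, 0.3016]
eef_rot: [-180.0, -0.0, -11.3]
contact_force: [0.1, -0.2, 0.9]
gripper_width: 0.0656
```

Emit:
{"name": "carry_out", "arguments": {
  "plan": [
    [[0,0,0],[0,0,0],65],
    [[0,0,0],[0,0,0],65]
  ]
}}

```text
time_s: 8.0
tcp_pos: [0.4401, -0.1741, 0.3013]
eef_rot: [-180.0, -0.0, -10.8]
contact_force: [-0.7, 0.3, 0.4]
gripper_width: 0.0653
```

Run:
```python
from h import *
import pickle
go(.4904,-.174,.2015,-11)
k=cal('wrist');pickle.dump(k,open('k5.pkl','wb'));w=snap('wrist','w5.png');s=snap('scene','s5.png')
P=dict(heart=(.4825,-.1725,-11),square=(.512,-.328,5),oblong=(.4715,-.094,28))
o=cv2.resize(w[60:250,100:420,::-1],None,fx=2.5,fy=2.5,interpolation=3);o=np.ascontiguousarray(o)
for n in P: draw(o,'wrist',n,P[n],.006,k,(100,60),2.5)
cv2.imwrite('pics/o5.png',o)
```

```text
t 8.0 pos [ 0.4401 -0.1741  0.3013] rot [-180.    -0.   -10.8] w 0.0653 F [-0.7  0.3  0.4]
tool shift 0.0494 -0.0095 0.0998 az 0.22
```

View pics/o5.png

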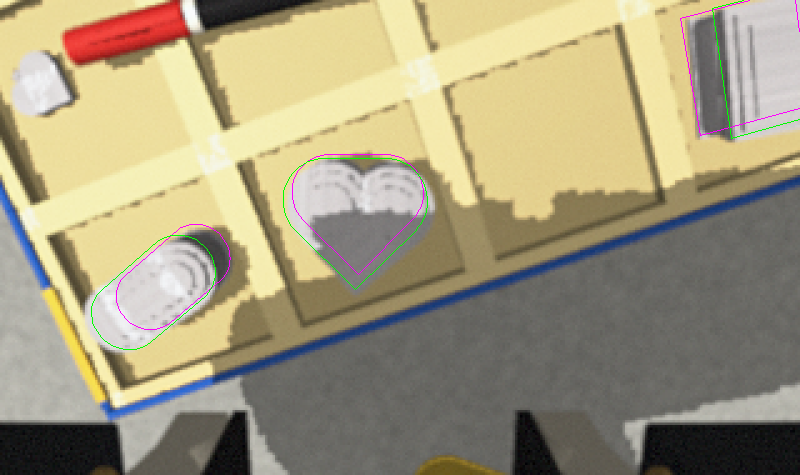

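The overlay matches: the heart needs about −1.5 mm in y, and the oblong and square fit. I approach and grip the heart.

Emit:
{"name": "carry_out", "arguments": {
  "plan": [
    [[0.0249,-0.004,0],[0,0,0],81],
    [[0.0248,-0.004,0],[0,0,0],81],
    [[0,0,0.035],[0,0,0],81],
    [[0,0,0.035],[0,0,0],81],
    [[0,0,0.02],[0,0,0],81],
    [[0,0,0.0098],[0,0,0],81],
    [[0,0,0],[0,0,0],81],
    [[0,0,0],[0,0,0],150],
    [[0,0,0],[0,0,0],150],
    [[0,0,0],[0,0,0],150],
    [[0,0,0],[0,0,0],150]
  ],
  "grip_force": 20
}}

```text
time_s: 9.02
tcp_pos: [0.4909, -0.1758, 0.2026]
eef_rot: [-180.0, -0.2, -11.0]
contact_force: [-0.8, 0.1, 2.6]
gripper_width: 0.0504
```

Run:
```python
from h import *
ps=(.612,.236,7.6); tgt=T2(ps,(-.032,-.04))[0]; print(tgt)
go(tgt[0],tgt[1],.3,7.6)
```

```text
[0.58557136 0.19211917]
t 9.0167 pos [ 0.4909 -0.1758  0.2026] rot [-180.    -0.2  -11. ] w 0.0504 F [-0.8  0.1  2.6]
tool shift 0.0229 -0.3792 -0.0974 az -18.58
```

Emit:
{"name": "carry_out", "arguments": {
  "plan": [
    [[0,0,-0.02],[0,0,0],150],
    [[0,0,-0.038],[0,0,0],150],
    [[0.0023,-0.0379,-0.015],[0,0,0],150],
    [[0.0023,-0.0379,-0.015],[0,0,0],150],
    [[0.0023,-0.0379,-0.0095],[0,0,0],150],
    [[0.0023,-0.0379,0],[0,0,0],150],
    [[0.0023,-0.0379,0],[0,0,0],150],
    [[0.0023,-0.0379,0],[0,0,0],150],
    [[0.0023,-0.0379,0],[0,0,0],150],
    [[0.0023,-0.0379,0],[0,0,0],150],
    [[0.0023,-0.0379,0],[0,0,0],150],
    [[0.0022,-0.0381,0],[0,0,0],150]
  ]
}}

```text
time_s: 10.02
tcp_pos: [0.5851, 0.1938, 0.2997]
eef_rot: [-179.9, -0.0, -11.0]
contact_force: [1.6, -0.5, -1.8]
gripper_width: 0.0507
```

Emit:
{"name": "carry_out", "arguments": {
  "plan": [
    [[0,0,0],[0,0,-6.2],150],
    [[0,0,0],[0,0,-6.2],150],
    [[0,0,0],[0,0,-6.2],150],
    [[0,0,0],[0,0,0],150],
    [[0,0,0],[0,0,0],150]
  ]
}}

```text
time_s: 10.43
tcp_pos: [0.585, 0.192, 0.2993]
eef_rot: [-180.0, -0.0, 7.4]
contact_force: [-0.8, -0.4, -1.0]
gripper_width: 0.0508
```

Run:
```python
from h import *
import pickle
go(.5856,.1921,.2026,7.6)
k=cal('wrist');pickle.dump(k,open('k6.pkl','wb'));w=snap('wrist','w6.png')
o=np.ascontiguousarray(cv2.resize(w[0:270,90:420,::-1],None,fx=2.2,fy=2.2,interpolation=3))
ps=(.612,.236,7.6)
def poly(P,z,col):
    q=(topix('wrist',np.c_[T2(ps,P),np.full(len(P),z)],k)-(90,0)+.5)*2.2-.5
    cv2.polylines(o,[q.round().astype(np.int32)],True,col,1)
for y in(-.12,-.04,.04,.12):
    poly([(-.04+a*.034,y+b*.034) for a,b in((1,1),(-1,1),(-1,-1),(1,-1))],.016,(0,200,0))
    poly([(.04+a*.03,y+b*.03) for a,b in((1,1),(-1,1),(-1,-1),(1,-1))],.022,(0,0,255))
draw(o,'wrist','heart',(*T2((.5856,.1921,7.6),(-.008,0))[0],7.6),.104,k,(90,0),2.2)
draw(o,'wrist','round',(*T2(ps,(-.04,-.12))[0],0),.006,k,(90,0),2.2)
cv2.imwrite('pics/o6.png',o)
```

```text
t 10.4333 pos [0.585  0.192  0.2993] rot [-180.    -0.     7.4] w 0.0508 F [-0.8 -0.4 -1. ]
tool shift 0.0006 -0.0001 0.0967 az -0.19
```

View pics/o6.png

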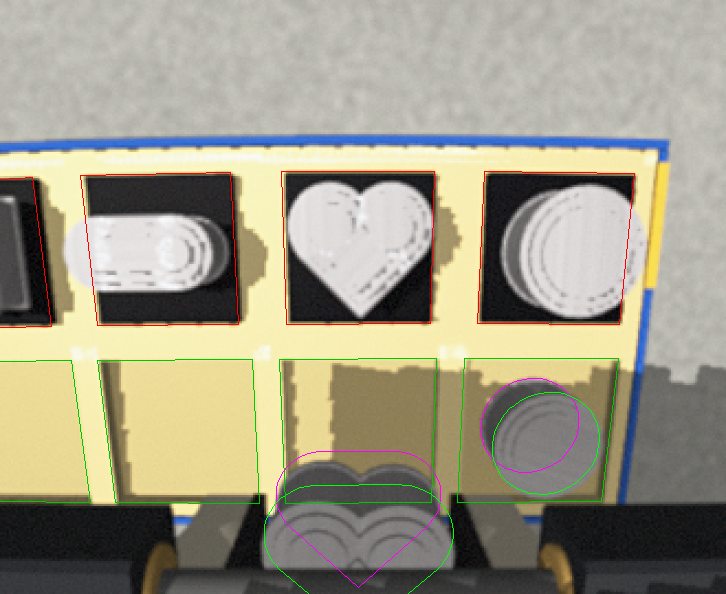

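The tray fit now agrees within 1 mm and the round box stands centred in its pocket. The heart sits about 3 mm to −x in the grip, which also fits the measured 50.4 mm width. I compensate and lower it.

Emit:
{"name": "carry_out", "arguments": {
  "plan": [
    [[0.0035,0,0.025],[0,0,-0.2],150],
    [[0,0,0.035],[0,0,0],150],
    [[0,0,0.022],[0,0,0],150],
    [[0,0,0.009],[0,0,0],150],
    [[0,0,0.003],[0,0,0],150],
    [[0,0,0.001],[0,0,0],150],
    [[0,0,0.001],[0,0,0],150],
    [[0,0,0],[0,0,0],150]
  ]
}}

```text
time_s: 11.15
tcp_pos: [0.5892, 0.1928, 0.2042]
eef_rot: [-179.9, -0.1, 7.8]
contact_force: [0.5, -0.3, -2.3]
gripper_width: 0.0504
```

Emit:
{"name": "carry_out", "arguments": {
  "plan": [
    [[0,0,0.0007],[0,0,0],150],
    [[0,0,0],[0,0,0],150]
  ]
}}

```text
time_s: 11.32
tcp_pos: [0.5888, 0.1926, 0.203]
eef_rot: [-180.0, -0.1, 7.8]
contact_force: [0.1, 0.1, -1.3]
gripper_width: 0.0506
```

Emit:
{"name": "carry_out", "arguments": {
  "plan": [
    [[0,0,0.0005],[0,0,0],150],
    [[0,0,0],[0,0,0],150]
  ]
}}

```text
time_s: 11.48
tcp_pos: [0.5889, 0.1927, 0.2026]
eef_rot: [-180.0, -0.1, 7.8]
contact_force: [-1.9, -0.4, 4.4]
gripper_width: 0.0506
```

Emit:
{"name": "carry_out", "arguments": {
  "plan": [
    [[0,0,0],[0,0,0],120],
    [[0,0,0],[0,0,0],88],
    [[0,0,0],[0,0,0],88],
    [[0,0,-0.01],[0,0,0],88],
    [[0,0,-0.025],[0,0,0],88],
    [[0,0,-0.035],[0,0,0],88],
    [[0,0,-0.03],[0,0,0],88],
    [[-0.0194,0.0334,0],[0,0,0],88],
    [[-0.0194,0.0334,0],[0,0,0],110],
    [[-0.0194,0.0334,0],[0,0,0],125],
    [[-0.0194,0.0334,0],[0,0,0],125],
    [[-0.0194,0.0334,0],[0,0,0],125]
  ]
}}

```text
time_s: 12.48
tcp_pos: [0.5142, 0.0125, 0.3024]
eef_rot: [-180.0, -0.1, 7.8]
contact_force: [0.3, -0.9, 0.5]
gripper_width: 0.0451
```

Emit:
{"name": "carry_out", "arguments": {
  "plan": [
    [[-0.0194,0.0334,0],[0,0,0],125],
    [[-0.0194,0.0334,0],[0,0,0],125],
    [[-0.0194,0.0334,0],[0,0,0],125],
    [[0,0,0],[0,0,7],125],
    [[0,0,0],[0,0,7],125],
    [[0,0,0],[0,0,7],125],
    [[0,0,0],[0,0,7],125],
    [[0,0,0],[0,0,7],125],
    [[0,0,0],[0,0,7],125],
    [[0,0,0],[0,0,7],125],
    [[0,0,0],[0,0,7],125],
    [[0,0,0],[0,0,7],125]
  ]
}}

```text
time_s: 13.48
tcp_pos: [0.4711, -0.0933, 0.3023]
eef_rot: [-180.0, -0.0, -55.5]
contact_force: [0.5, 0.2, -0.8]
gripper_width: 0.0445
```

Emit:
{"name": "carry_out", "arguments": {
  "plan": [
    [[0,0,0],[0,0,6.8],125],
    [[0,0,0],[0,0,0],125],
    [[0,0,0],[0,0,0],125]
  ]
}}

```text
time_s: 13.73
tcp_pos: [0.4711, -0.0933, 0.3021]
eef_rot: [-180.0, -0.0, -61.8]
contact_force: [-0.6, -0.4, 0.1]
gripper_width: 0.0446
```

Run:
```python
from h import *
go(.4715,-.0935,.202,-62)
```

```text
t 13.7333 pos [ 0.4711 -0.0933  0.3021] rot [-180.    -0.   -61.8] w 0.0446 F [-0.6 -0.4  0.1]
tool shift 0.0003 -0.0002 0.1001 az 0.22
```

Emit:
{"name": "carry_out", "arguments": {
  "plan": [
    [[0.0003,0,0.035],[0,0,0.2],125],
    [[0,0,0.035],[0,0,0],125],
    [[0,0,0.02],[0,0,0],125],
    [[0,0,0.01],[0,0,0],125],
    [[0,0,0],[0,0,0],125],
    [[0,0,0],[0,0,0],210],
    [[0,0,0],[0,0,0],210],
    [[0,0,0],[0,0,0],210],
    [[0,0,0],[0,0,0],210],
    [[0,0,0],[0,0,0],210]
  ],
  "grip_force": 20
}}

```text
time_s: 14.57
tcp_pos: [0.4716, -0.0935, 0.2027]
eef_rot: [-179.9, -0.0, -62.2]
contact_force: [-0.8, 1.1, 6.4]
gripper_width: 0.0268
```

Run:
```python
from h import *
t=T2((.612,.236,7.6),(-.04,.04))[0];print(t)
go(*t,.3,-82.4)
```

```text
[0.56706112 0.27035837]
t 14.5667 pos [ 0.4716 -0.0935  0.2027] rot [-179.9   -0.   -62.2] w 0.0268 F [-0.8  1.1  6.4]
tool shift -0.2772 -0.2543 -0.0973 az 20.24
```

Emit:
{"name": "carry_out", "arguments": {
  "plan": [
    [[0,0,0],[0,0,0],210],
    [[0,0,0],[0,0,0],210],
    [[0,0,-0.02],[0,0,0],210],
    [[0,0,-0.038],[0,0,0],210],
    [[0,0,-0.0395],[0,0,0],210],
    [[-0.0277,-0.0254,0],[0,0,0],210],
    [[-0.0277,-0.0254,0],[0,0,0],210],
    [[-0.0277,-0.0254,0],[0,0,0],210],
    [[-0.0277,-0.0254,0],[0,0,0],210],
    [[-0.0277,-0.0254,0],[0,0,0],210],
    [[-0.0277,-0.0254,0],[0,0,0],210],
    [[-0.0277,-0.0254,0],[0,0,0],210]
  ]
}}

```text
time_s: 15.57
tcp_pos: [0.538, 0.1627, 0.2994]
eef_rot: [-180.0, 0.0, -62.2]
contact_force: [1.5, -0.3, -2.0]
gripper_width: 0.0269
```

Emit:
{"name": "carry_out", "arguments": {
  "plan": [
    [[-0.0277,-0.0254,0],[0,0,0],210],
    [[-0.0277,-0.0254,0],[0,0,0],210],
    [[-0.0277,-0.0257,0],[0,0,0],210],
    [[0,0,0],[0,0,6.7],210],
    [[0,0,0],[0,0,6.7],210],
    [[0,0,0],[0,0,6.8],210],
    [[0,0,0],[0,0,0],210],
    [[0,0,0],[0,0,0],210]
  ]
}}

```text
time_s: 16.23
tcp_pos: [0.5669, 0.27, 0.299]
eef_rot: [180.0, 0.0, -82.2]
contact_force: [-0.2, 0.2, -0.7]
gripper_width: 0.0267
```

Run:
```python
from h import *
import pickle
ps=(.612,.236,7.6);t=T2(ps,(-.04,.04))[0]
go(*t,.2027,-82.4)
k=cal('wrist');w=snap('wrist','w7.png');s=snap('scene','s7.png')
o=np.ascontiguousarray(cv2.resize(w[70:384,100:420,::-1],None,fx=1.4,fy=1.4,interpolation=3))
st=r.get_state()['tcp_pos']
draw(o,'wrist','oblong',(st[0],st[1],7.6),.006+st[2]-.2027,k,(100,70),1.4)
draw(o,'wrist','heart',(*T2(ps,(-.04,-.04))[0],7.6),.006,k,(100,70),1.4)
s=np.ascontiguousarray(cv2.resize(s[215:355,215:355,::-1],None,fx=440/140,fy=440/140,interpolation=3)[:440,:352])
cv2.imwrite('pics/o7.png',np.hstack([o[:440],s[:o[:440].shape[0]]]))
```

```text
t 16.2333 pos [0.5669 0.27   0.299 ] rot [180.    0.  -82.2] w 0.0267 F [-0.2  0.2 -0.7]
tool shift -0.0003 -0.0002 0.0963 az 0.22
```

View pics/o7.png

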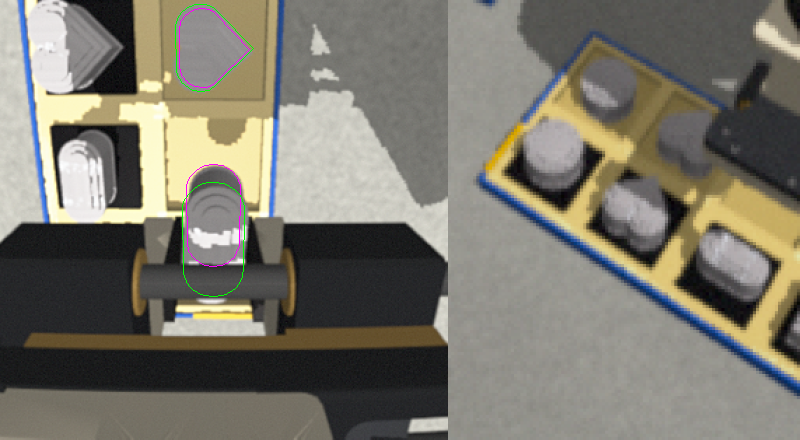

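The oblong is held square and the heart is in place. I lower the oblong.

Emit:
{"name": "carry_out", "arguments": {
  "plan": [
    [[0,0,0.025],[0,0,0.2],210],
    [[0,0,0.035],[0,0,0],210],
    [[0,0,0.022],[0,0,0],210],
    [[0,0,0.009],[0,0,0],210],
    [[0,0,0.003],[0,0,0],210],
    [[0,0,0.001],[0,0,0],210],
    [[0,0,0],[0,0,0],210]
  ]
}}

```text
time_s: 16.92
tcp_pos: [0.5676, 0.2704, 0.2053]
eef_rot: [-179.9, 0.0, -82.5]
contact_force: [0.6, 0.5, -1.5]
gripper_width: 0.0265
```

Emit:
{"name": "carry_out", "arguments": {
  "plan": [
    [[0,0,0.0007],[0,0,0],210],
    [[0,0,0],[0,0,0],210]
  ]
}}

```text
time_s: 17.08
tcp_pos: [0.5674, 0.2704, 0.2048]
eef_rot: [-179.9, 0.1, -82.6]
contact_force: [-0.5, 0.1, -1.1]
gripper_width: 0.0268
```

Emit:
{"name": "carry_out", "arguments": {
  "plan": [
    [[0,0,0.0005],[0,0,0],210],
    [[0,0,0],[0,0,0],210]
  ]
}}

```text
time_s: 17.25
tcp_pos: [0.5671, 0.2701, 0.2035]
eef_rot: [-179.9, 0.0, -82.6]
contact_force: [0.3, 0.0, -2.5]
gripper_width: 0.0264
```

Emit:
{"name": "carry_out", "arguments": {
  "plan": [
    [[0,0,0.0006],[0,0,0],210],
    [[0,0,0],[0,0,0],210]
  ]
}}

```text
time_s: 17.42
tcp_pos: [0.5671, 0.2702, 0.2027]
eef_rot: [-180.0, 0.0, -82.6]
contact_force: [-1.2, -0.3, 1.4]
gripper_width: 0.0263
```

Emit:
{"name": "carry_out", "arguments": {
  "plan": [
    [[0,0,0.0005],[0,0,0],210],
    [[0,0,0],[0,0,0],210]
  ]
}}

```text
time_s: 17.58
tcp_pos: [0.5671, 0.2702, 0.2027]
eef_rot: [-180.0, 0.0, -82.6]
contact_force: [-2.4, -0.5, 6.2]
gripper_width: 0.0263
```

Emit:
{"name": "carry_out", "arguments": {
  "plan": [
    [[0,0,0],[0,0,0],180],
    [[0,0,0],[0,0,0],140],
    [[0,0,0],[0,0,0],140],
    [[0,0,-0.01],[0,0,0],140],
    [[0,0,-0.025],[0,0,0],140],
    [[0,0,-0.035],[0,0,0],140],
    [[0,0,-0.03],[0,0,0],140],
    [[0.0383,0.0129,0],[0,0,0],140],
    [[0.0383,0.0129,0],[0,0,0],85],
    [[0.0383,0.0129,0],[0,0,0],85],
    [[0.0383,0.0129,0],[0,0,0],85],
    [[0.0383,0.0129,0],[0,0,0],85]
  ]
}}

```text
time_s: 18.58
tcp_pos: [0.527, 0.0702, 0.3026]
eef_rot: [-180.0, 0.0, -82.6]
contact_force: [1.4, -1.0, 0.2]
gripper_width: 0.057
```

Emit:
{"name": "carry_out", "arguments": {
  "plan": [
    [[0.0383,0.0129,0],[0,0,0],85],
    [[0.0383,0.0129,0],[0,0,0],85],
    [[0.0383,0.0129,0],[0,0,0],85],
    [[0.0383,0.0129,0],[0,0,0],85],
    [[0.0383,0.0129,0],[0,0,0],85],
    [[0.0383,0.0129,0],[0,0,0],75],
    [[0.0383,0.0129,0],[0,0,0],75],
    [[0.0383,0.0129,0],[0,0,0],75],
    [[0.0383,0.0129,0],[0,0,0],75],
    [[0.0383,0.0129,0],[0,0,0],75],
    [[0,0,0],[0,0,-6.8],75],
    [[0,0,0],[0,0,-6.8],75]
  ]
}}

```text
time_s: 19.58
tcp_pos: [0.4481, -0.3271, 0.302]
eef_rot: [180.0, -0.0, -69.0]
contact_force: [0.2, 0.2, 0.3]
gripper_width: 0.0619
```

Emit:
{"name": "carry_out", "arguments": {
  "plan": [
    [[0,0,0],[0,0,-6.8],75],
    [[0,0,0],[0,0,-6.8],75],
    [[0,0,0],[0,0,-6.8],75],
    [[0,0,0],[0,0,-6.8],75],
    [[0,0,0],[0,0,-6.8],75],
    [[0,0,0],[0,0,-6.8],75],
    [[0,0,0],[0,0,-6.8],75],
    [[0,0,0],[0,0,-6.8],75],
    [[0,0,0],[0,0,-6.8],75],
    [[0,0,0],[0,0,-6.8],75],
    [[0,0,0],[0,0,-6.8],75],
    [[0,0,0],[0,0,0],75]
  ]
}}

```text
time_s: 20.58
tcp_pos: [0.4491, -0.3246, 0.3024]
eef_rot: [180.0, -0.0, 6.1]
contact_force: [0.1, 0.5, -0.3]
gripper_width: 0.0622
```

Emit:
{"name": "carry_out", "arguments": {
  "plan": [
    [[0,0,0],[0,0,0],75],
    [[0,0,0],[0,0,0],75]
  ]
}}

```text
time_s: 20.75
tcp_pos: [0.4492, -0.3246, 0.3021]
eef_rot: [180.0, -0.0, 5.6]
contact_force: [0.4, -0.4, 0.2]
gripper_width: 0.0616
```

Run:
```python
from h import *
go(.512,-.328,.202,6)
k=cal('wrist');w=snap('wrist','w8.png')
o=np.ascontiguousarray(cv2.resize(w[60:250,130:390,::-1],None,fx=3,fy=3,interpolation=3))
draw(o,'wrist','square',(.512,-.328,6),.006,k,(130,60),3)
cv2.imwrite('pics/o8.png',o)
```

```text
t 20.75 pos [ 0.4492 -0.3246  0.3021] rot [180.   -0.    5.6] w 0.0616 F [ 0.4 -0.4  0.2]
tool shift 0.0622 0.0095 0.1001 az -0.43
```

View pics/o8.png

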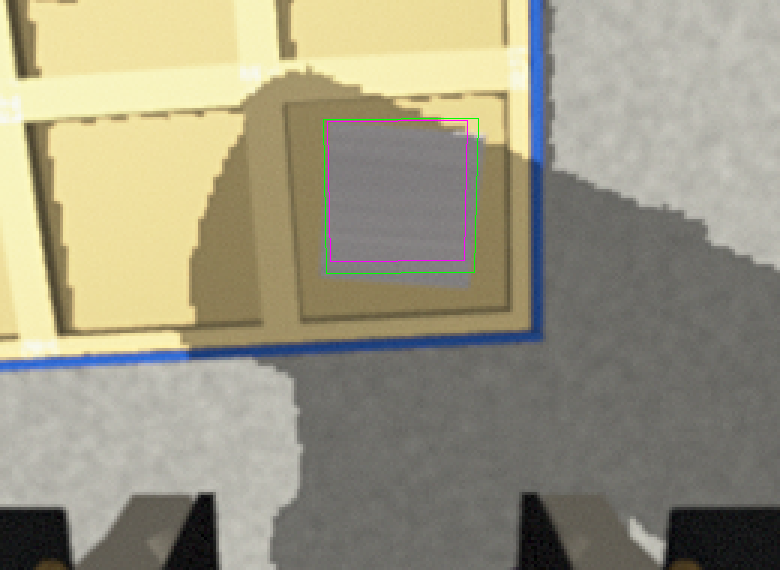

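The square is turned a little less than assumed (about 2°) and centred near (0.509, −0.328). I adjust and grip.

Emit:
{"name": "carry_out", "arguments": {
  "plan": [
    [[0,0,0],[0,0,3.6],75],
    [[0.03,0.0026,0],[0,0,0],75],
    [[0.0297,0.0026,0],[0,0,0],75],
    [[0,0,0.035],[0,0,0],75],
    [[0,0,0.035],[0,0,0],75],
    [[0,0,0.02],[0,0,0],75],
    [[0,0,0.01],[0,0,0],75],
    [[0,0,0],[0,0,0],75],
    [[0,0,0],[0,0,0],150],
    [[0,0,0],[0,0,0],150],
    [[0,0,0],[0,0,0],150],
    [[0,0,0],[0,0,0],150]
  ],
  "grip_force": 20
}}

```text
time_s: 21.8
tcp_pos: [0.5096, -0.3277, 0.2036]
eef_rot: [179.9, -0.2, 2.2]
contact_force: [0.5, -0.2, 3.9]
gripper_width: 0.044
```

Emit:
{"name": "carry_out", "arguments": {
  "plan": [
    [[0,0,0],[0,0,0],150],
    [[0,0,0],[0,0,0],150]
  ]
}}

```text
time_s: 21.97
tcp_pos: [0.5096, -0.3277, 0.2035]
eef_rot: [179.9, -0.2, 2.2]
contact_force: [-0.6, 0.7, 6.6]
gripper_width: 0.0437
```

Run:
```python
from h import *
t=T2((.612,.236,7.6),(-.04,.12))[0];print(t)
go(*t,.3,7.6)
```

```text
[0.55648061 0.34965561]
t 21.9667 pos [ 0.5096 -0.3277  0.2035] rot [179.9  -0.2   2.2] w 0.0437 F [-0.6  0.7  6.6]
tool shift 0.073 -0.675 -0.0965 az -5.38
```

Width 43.7 mm, so the grip is on the flats. I carry it to the last pocket.

Emit:
{"name": "carry_out", "arguments": {
  "plan": [
    [[0,0,-0.02],[0,0,0],150],
    [[0,0,-0.038],[0,0,0],150],
    [[0,0,-0.0385],[0,0,0],150],
    [[0.0043,-0.0397,0],[0,0,0],150],
    [[0.0043,-0.0397,0],[0,0,0],150],
    [[0.0043,-0.0397,0],[0,0,0],150],
    [[0.0043,-0.0397,0],[0,0,0],150],
    [[0.0043,-0.0397,0],[0,0,0],150],
    [[0.0043,-0.0397,0],[0,0,0],150],
    [[0.0043,-0.0397,0],[0,0,0],150],
    [[0.0043,-0.0397,0],[0,0,0],150],
    [[0.0043,-0.0397,0],[0,0,0],150]
  ]
}}

```text
time_s: 22.97
tcp_pos: [0.5334, 0.0329, 0.2989]
eef_rot: [-180.0, -0.0, 2.2]
contact_force: [1.1, -0.1, -1.3]
gripper_width: 0.0435
```

Emit:
{"name": "carry_out", "arguments": {
  "plan": [
    [[0.0043,-0.0397,0],[0,0,0],150],
    [[0.0043,-0.0397,0],[0,0,0],150],
    [[0.0043,-0.0397,0],[0,0,0],150],
    [[0.0043,-0.0397,0],[0,0,0],150],
    [[0.0043,-0.0397,0],[0,0,0],150],
    [[0.0043,-0.0397,0],[0,0,0],150],
    [[0.0043,-0.0397,0],[0,0,0],150],
    [[0.0043,-0.0397,0],[0,0,0],150],
    [[0,0,0],[0,0,-5.4],150],
    [[0,0,0],[0,0,0],150],
    [[0,0,0],[0,0,0],150]
  ]
}}

```text
time_s: 23.88
tcp_pos: [0.5556, 0.3497, 0.2979]
eef_rot: [180.0, 0.1, 7.5]
contact_force: [-0.5, -1.2, -1.4]
gripper_width: 0.0436
```

Run:
```python
from h import *
go(.5565,.3497,.2035,7.6)
```

```text
t 23.8833 pos [0.5556 0.3497 0.2979] rot [1.8e+02 1.0e-01 7.5e+00] w 0.0436 F [-0.5 -1.2 -1.4]
tool shift 0.0008 0.0001 0.0944 az -0.09
```

Emit:
{"name": "carry_out", "arguments": {
  "plan": [
    [[0.0008,0,0.025],[0,0,0],150],
    [[0,0,0.035],[0,0,0],150],
    [[0,0,0.02],[0,0,0],150],
    [[0,0,0.009],[0,0,0],150],
    [[0,0,0.003],[0,0,0],150],
    [[0,0,0.0005],[0,0,0],150],
    [[0,0,0],[0,0,0],150]
  ]
}}

```text
time_s: 24.47
tcp_pos: [0.5576, 0.3498, 0.2073]
eef_rot: [-179.9, -0.1, 7.5]
contact_force: [0.8, 0.2, -1.0]
gripper_width: 0.044
```

Emit:
{"name": "carry_out", "arguments": {
  "plan": [
    [[0,0,0.0007],[0,0,0],150],
    [[0,0,0],[0,0,0],150]
  ]
}}

```text
time_s: 24.63
tcp_pos: [0.5573, 0.3501, 0.2065]
eef_rot: [-179.9, -0.1, 7.6]
contact_force: [-0.1, -0.2, -1.9]
gripper_width: 0.0441
```

Emit:
{"name": "carry_out", "arguments": {
  "plan": [
    [[0,0,0.0006],[0,0,0],150],
    [[0,0,0],[0,0,0],150]
  ]
}}

```text
time_s: 24.8
tcp_pos: [0.5569, 0.35, 0.2051]
eef_rot: [-180.0, -0.0, 7.6]
contact_force: [0.3, -0.2, -0.7]
gripper_width: 0.044
```

Emit:
{"name": "carry_out", "arguments": {
  "plan": [
    [[0,0,0.0007],[0,0,0],150],
    [[0,0,0],[0,0,0],150]
  ]
}}

```text
time_s: 24.97
tcp_pos: [0.5569, 0.3499, 0.2038]
eef_rot: [-180.0, -0.0, 7.6]
contact_force: [0.2, -0.1, -2.0]
gripper_width: 0.0439
```

Emit:
{"name": "carry_out", "arguments": {
  "plan": [
    [[0,0,0.0006],[0,0,0],150],
    [[0,0,0],[0,0,0],150]
  ]
}}

```text
time_s: 25.13
tcp_pos: [0.5569, 0.3499, 0.2036]
eef_rot: [180.0, -0.0, 7.6]
contact_force: [-2.6, 0.0, 3.5]
gripper_width: 0.0438
```

Emit:
{"name": "carry_out", "arguments": {
  "plan": [
    [[0,0,0.0005],[0,0,0],150],
    [[0,0,0],[0,0,0],150]
  ]
}}

```text
time_s: 25.3
tcp_pos: [0.5568, 0.3499, 0.2036]
eef_rot: [180.0, -0.0, 7.6]
contact_force: [-3.7, -0.9, 8.1]
gripper_width: 0.0437
```

Emit:
{"name": "carry_out", "arguments": {
  "plan": [
    [[0,0,0],[0,0,0],120],
    [[0,0,0],[0,0,0],95],
    [[0,0,0],[0,0,0],95],
    [[0,0,-0.01],[0,0,0],95],
    [[0,0,-0.025],[0,0,0],95],
    [[0,0,-0.035],[0,0,0],95],
    [[0,0,-0.04],[0,0,0],95],
    [[-0.03,0.025,-0.013],[0,0,0],95],
    [[-0.03,0.025,-0.013],[0,0,0],95],
    [[-0.03,0.025,-0.013],[0,0,0],95],
    [[-0.03,0.025,-0.013],[0,0,0],95],
    [[0,0,0],[0,0,0],95]
  ]
}}

```text
time_s: 26.3
tcp_pos: [0.4477, 0.2306, 0.3683]
eef_rot: [-179.8, -0.1, 7.5]
contact_force: [0.2, -0.0, -0.4]
gripper_width: 0.0548
```

Emit:
{"name": "carry_out", "arguments": {
  "plan": [
    [[0,0,0],[0,0,0],95],
    [[0,0,0],[0,0,0],95]
  ]
}}

```text
time_s: 26.47
tcp_pos: [0.4513, 0.2348, 0.3658]
eef_rot: [-179.9, -0.1, 7.6]
contact_force: [0.6, -1.0, -0.2]
gripper_width: 0.055
```

Run:
```python
from h import *
ps=(.612,.236,7.6)
print(r.get_state()['tcp_pos'])
k=cal('wrist');w=snap('wrist','w9.png');d=snap('side','d9.png')
o=np.ascontiguousarray(cv2.resize(w[10:220,:,::-1],(800,328),interpolation=3));f=800/512
for n,y in(('round',-.12),('heart',-.04),('oblong',.04),('square',.12)):
    draw(o,'wrist',n,(*T2(ps,(-.04,y))[0],7.6),.006,k,(0,10),f)
c=cv2.resize(d[100:190,205:340,::-1],None,fx=3,fy=3,interpolation=3);s=np.zeros((270,800,3),np.uint8);s[:,:405]=c
q=snap('scene','s9.png');q=cv2.resize(q[215:350,215:385,::-1],None,fx=2,fy=2,interpolation=3);s[:,420:760]=q[:270]
cv2.imwrite('pics/o9.png',np.vstack([o,s]))
```

```text
[0.45127749 0.23482449 0.36582114]
```

View pics/o9.png

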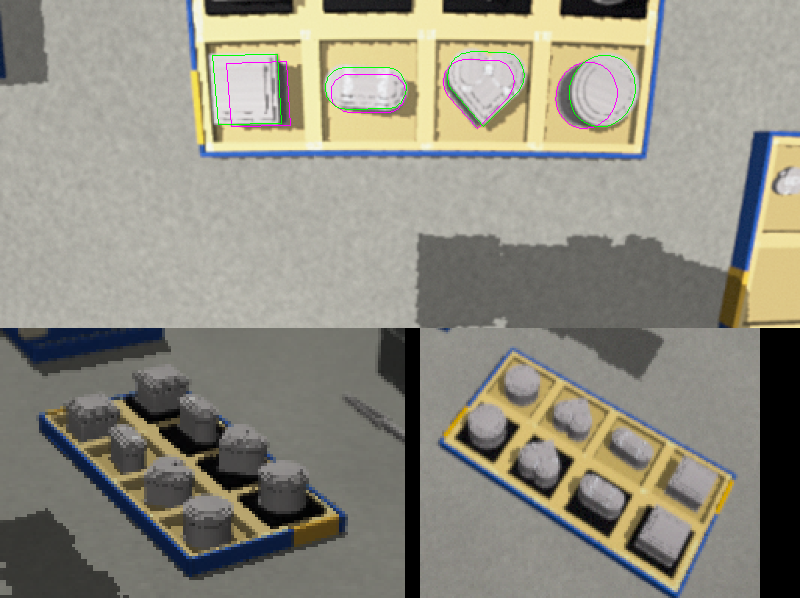

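All four boxes stand flat in their pockets, each in front of its own sample and on the model outlines within about 1–2 mm. The samples are undisturbed and the gripper is clear.

```bash
python3 -c "
from plant import r
print(r.close_job())"
```

```text
the job is handed in; nothing more can be done
None
```

All four silver boxes are in the sample tray, each in the pocket in front of the sample of its own shape and turned the same way. In increasing y, the order is round, heart, oblong, square. I handed the job in at about 27 s of the 104 s allowed. No verdict is reported.

- **Setting down:** I lowered each box until the wrist felt the pocket floor before opening the fingers. The highest force I read was about 12 N. The grip widths of 45.5, 50.4, 26.3 and 43.7 mm match the round, heart, oblong and square boxes.
- **Last checks:** The wrist, side and scene views all show the boxes upright and in place, within about 1–2 mm of the expected outlines. The samples look unmoved, and the gripper was clear of everything.
- **Disagreements:** Early position estimates were off by up to about 6 mm, and the square's angle by about 5°. I corrected each box from a closer view before gripping, except the oblong, whose estimate already fitted. The heart sat about 3 mm off in the grip, so I compensated when placing it.

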